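Hang the blue slide rack on the sprung drip hook

TASK

Pull the sprung double hook down by its orange grip, slide it sideways so that one prong goes under the wire handle of the blue slide rack, and let the spring carry it fully back up so that the rack is left hanging level from the hook. Leave the white rack standing where it is.

Things in the scene. Friction and masses are not known exactly. Their poses are not given: they have to be found in the camera images.
- hook_grip (a point): Centre of the orange block grip, 36 (x) x 26 (y) x 48 mm tall (top 21 mm above this point, black plate 26 mm below), above the hook; clasp from above across y. Its z is up, x leads to the mast 150 mm behind (342 mm tall), y runs along the rail. Never turns; moves with the hook only down (108 mm, from 295 mm above the desk) and along y. Spring pulls up 5 N at the top, 8 N lowest, damping 25 N s/m
- hook_foot (a point): Foot of the steel anchor-shaped double hook, 130 mm straight below the orange grip and rigid with it, same axes. Prongs of 4 mm radius go out along +y and -y: seats 25 mm out at this point's height, tips 48 mm out, tops 20 mm above it; underside 4 mm below it. Starts up, within 30 mm of the rail's middle; slides 140 mm along y either way of it (1.5 N + 10 N s/m), stays where left
- blue_bail (a point): Top middle of the arched wire handle (wire axis, radius 3 mm) of the loose slide rack with blue frame, 86 x 64 x 36 mm, 140 g, standing in the steel tray left or right of the hook. Point is 116 mm above the rack's foot, 122 mm above the desk; z up, x across the arch, within 6 degrees of the grip's x and 10 mm of its line. Window in the arch: 70 mm along x, from 80 to 3 mm below this point
- white_bail (a point): The same point on the bystander rack: same shape and size, but with a white plastic frame, standing on the other side of the hook. Each handle starts 100 to 135 mm along y from the rail's middle. A handle hanging in a seat has this point 7 mm above the height of hook_foot

How it is judged:
By the outcome, as a careful person would: the job done as asked, in the order asked, and still so for the second after the job is handed in, with the robot touching nothing.
It also fails if it takes over 48 s, if anything falls off the work surface, if the arm or the gripper's body presses on something with over 40 N, if the wrist force passes 120 N, or if a joint passes its speed limit or range.

ROBOT

A 7-joint arm with a two-finger parallel gripper is mounted at the origin on a cart in front of the work surface, level with it; the furniture and walls round the work are solid. World frame = base frame: x ahead of the robot, y to its left, z up, the work surface at z = 0. Lengths are in m, angles in rad, forces in N, time in s.
With the tool pointing down it reaches from about 0.4 to 0.9 m from the base axis. Payload 5.5 kg.
Tool frame: the origin (TCP) lies at the very end of the fingers, on their centre line; the grasp point (between the pads) lies 19 mm behind it; x points along the fingers, y is the direction in which the jaws open and shut, and the axes are right-handed (so a half turn about x gives the same grasp; the last joint's range is limited). The gripper opens to 85 mm and grips with 20 to 120 N. Pads are 22 mm wide; open, the fingers measure 114 mm over their backs; the gripper's body (76 mm by 85 mm) begins 54 mm behind the grasp point. The pads swing forward as they close: fully open they stand 13 mm farther back than shut.
Start: joints at [-0.901, 0.501, -0.427, 1.55, 0.221, 1.138, -0.21], TCP at [0.257, 0.597, 0.231] pointing down, gripper open.
Joint ranges: [-2.88, 2.88], [-0.31, 2.03], [-1.54, 1.56], [0.2, 2.42], [-1.41, 4.55], [0.19, 2.02], [-2.57, 2.57]. Speed limits (rad/s): [2.57, 2.57, 3.14, 3.14, 3.14, 3.14, 3.14].

INTERFACE

Orientations are given as a unit quaternion [w, x, y, z].
In Python, from rig import monitor, optics, job, spotter gives the robot as it stands. The module is installed in compiled form; this text tells all that it offers.
- The arm moves only by the tool apply_moves, never from a script. Its argument "motion" is a list of rows, each an object with "offset": the shift along the world's x, y, z in mm, a list of three; "twist": the turn, a rotation vector about the world's x, y, z in rad, a list of three; "grip": the opening, from 0 (shut) to 1 (fully open). In form: [{"offset": [tx, ty, tz], "twist": [wx, wy, wz], "grip": grip}, ...]. A call has 1 to 12 rows; each row is the pose to reach, as a shift and turn from the pose commanded when the call began; what a row does not reach only later rows make up. A row lasts 1/10 s, in which the tool goes at most 50 mm and 8.59 degrees, less where a joint would pass 70% of its speed; a pose out of reach is approached as far as the arm can. A call with a gripper value outside its range is refused whole. The fingers move at their own pace and stop on an object; "newtons" is the grip in N (left out, the last holds). Time passes only in rows, so rows that repeat a pose let the fingers close. It gives the time, the measured TCP pose, the force and the opening at its end, in the units of the state.
- monitor.get_state(): the state, without advancing time (a new reading comes with each control period).
- optics.snapshot(name): name is "scene" or "top"; returns the picture (420x560x3 uint8, red, green, blue); there is no depth.
- optics.camera_params(name): a dict with "intrinsics" (3x3 intrinsics, pixels), "eye" and "rotation" of the camera in the world. Camera axes: x right, y up, looking along -z (the intrinsics and any distortion apply to the point x, -y, -z); pixel columns grow to the right and rows downward; lengths in m; the calibration is good to about 2 mm. A picture is of the moment at which its call begins. camera_params takes no time and is no camera call.
- job.hand_in(): hands the job in, once; it reports no verdict.
Trained networks look in the newest picture that a camera, given by its name, has taken for a name from the list of things; names that differ only in an ending like _2 or _b are one class to them, and where a whole thing is asked for, a point or a joint stands for the part that bears it (a point fixed in the world has none). Each returns a list of dicts, best first, with "score" (0 to 1); they miss things now and then, are a little off and sometimes report something else, mostly with a low value. They report only what shows in the picture. A call takes as long as a camera call.
- spotter.recognise(camera, label): "centre" ([x, y, z] in m, in the coordinates of the camera as it stood for that picture, good to about 4 mm: the middle of the surface that is visible of it).
The state is a dict: "clock": time; "joint_positions": joint angles; "qvel": joint speeds; "joint_efforts": joint torques, N m; "eef_pos": TCP position; "orientation": TCP orientation; "force": force on the tool from outside, world axes, zero at the start; "torque": the same for the moment, N m; "finger_gap": finger opening in m.
Only numpy, scipy, OpenCV 4.12 (cv2) and the standard library are available. Lean on these libraries where they do the work, as an engineer would, in place of code of your own. Each camera call takes 0.05 s, during which the arm holds its last target.

## Working session

There is one attempt and no reset: what is moved stays moved. The work goes in short steps, Python scripts to look and compute and a tool call to move; the robot and the scene stay as the last step left them, time stands still between calls to the robot, and variables do not carry over. Pictures are saved under pics/ and viewed, and the job is handed in when it is done.

Besides the shell and the picture viewer there is one more tool, called after "Emit:" in YAML: its name, and indented under it one key for each argument. apply_moves: Moves the arm, as the interface text tells. Its arguments: {"type":"object","properties":{"motion":{"type":"array","items":{"type":"object","properties":{"offset":{"type":"array","items":{"type":"number"}},"twist":{"type":"array","items":{"type":"number"}},"grip":{"type":"number"}}}},"newtons":{"type":"number"}},"required":["motion"]}

```bash
mkdir -p pics
cat > h.py <<'E'
import numpy as np,cv2
from rig import monitor,optics,job,spotter
def snap(n,f):
    im=optics.snapshot(n); cv2.imwrite('pics/'+f,im[:,:,::-1]); return im
def w(cam,c):
    p=optics.camera_params(cam); return np.array(p['eye'])+np.array(p['rotation'])@np.array(c)
def rec(cam,l,k=3):
    for d in spotter.recognise(cam,l)[:k]: print(cam,l,round(d['score'],2),w(cam,d['centre']).round(4))
def proj(cam,P):
    p=optics.camera_params(cam); c=np.array(p['rotation']).T@(np.array(P)-np.array(p['eye'])); q=np.array(p['intrinsics'])@np.array([c[0],-c[1],-c[2]]); return (q[:2]/q[2]).round(1)
def ray(cam,uv):
    p=optics.camera_params(cam); d=np.linalg.inv(np.array(p['intrinsics']))@np.array([uv[0],uv[1],1.]); return np.array(p['eye']),np.array(p['rotation'])@np.array([d[0],-d[1],-d[2]])
def atz(cam,uv,z):
    e,d=ray(cam,uv); return (e+d*(z-e[2])/d[2]).round(4)
E
python3 - <<'E'
from h import *
s=monitor.get_state(); print(s)
for c in('scene','top'):
    snap(c,c+'0.png'); p=optics.camera_params(c); print(p)
    for l in ('hook_grip','hook_foot','blue_bail','white_bail'): rec(c,l)
E
```

```text
{'clock': 0.0, 'joint_positions': array([-0.90079279,  0.50182463, -0.42675814,  1.55146564,  0.22080078,
        1.1383219 , -0.21029469]), 'qvel': array([-5.60034138e-05,  2.08273998e-04, -1.93967078e-04, -7.77848977e-04,
        1.09149658e-03,  2.30116233e-04,  1.85068429e-03]), 'joint_efforts': array([ 4.96228913e-04, -5.69519556e+01, -5.81586555e+00, -2.80941403e+01,
        1.07303867e-02,  1.20408152e-02, -1.09195106e-07]), 'eef_pos': array([0.25697095, 0.5962769 , 0.23026449]), 'orientation': array([ 0.69237856,  0.14214718,  0.69268537, -0.14350288]), 'force': array([-0.8535166 ,  0.558992  , -0.40064487]), 'torque': array([ 0.05185442,  0.04302256, -0.05991187]), 'finger_gap': 0.0854016892222097}
{'intrinsics': array([[510.69602191,   0.        , 281.40338348],
       [  0.        , 510.69602191, 206.86065276],
       [  0.        ,   0.        ,   1.        ]]), 'eye': array([ 0.01897046, -0.68509366,  0.69527254]), 'rotation': array([ 0.82433276,  0.46259572, -0.16021313, -0.2842753 ])}Traceback (most recent call last):
  File "<stdin>", line 5, in <module>
  File "h.py", line 8, in rec
    for d in spotter.recognise(cam,l)[:k]: print(cam,l,round(d['score'],2),w(cam,d['centre']).round(4))
                                                                           ~^^^^^^^^^^^^^^^^^
  File "h.py", line 6, in w
    p=optics.camera_params(cam); return np.array(p['eye'])+np.array(p['rotation'])@np.array(c)
                                                           ~~~~~~~~~~~~~~~~~~~~~~~^~~~~~~~~~~~
ValueError: matmul: Input operand 1 has a mismatch in its core dimension 0, with gufunc signature (n?,k),(k,m?)->(n?,m?) (size 3 is different from 4)
```

Rotation is a quaternion.

```bash
sed -i "s/np.array(p\['rotation'\])/RM(p)/g" h.py
cat >> h.py <<'E'
from scipy.spatial.transform import Rotation as R
def RM(p):
    q=p['rotation']; return R.from_quat([q[1],q[2],q[3],q[0]]).as_matrix()
E
python3 - <<'E'
from h import *
s=monitor.get_state(); q=s['orientation']; print(R.from_quat([q[1],q[2],q[3],q[0]]).as_matrix().round(3))
for c in('scene','top'):
    snap(c,c+'0.png'); p=optics.camera_params(c); print(p['eye'],RM(p)[:,2])
    for l in ('hook_grip','hook_foot','blue_bail','white_bail'): rec(c,l)
E
```

```text
[[-0.001  0.396  0.918]
 [-0.002  0.918 -0.396]
 [-1.    -0.002 -0.   ]]
[ 0.01897046 -0.68509366  0.69527254] [-0.52714694 -0.67157634  0.5206739 ]
scene hook_grip 0.89 [ 0.4752 -0.1914  0.2679]
scene hook_foot 0.69 [ 0.4791 -0.1903  0.2673]
scene hook_foot 0.45 [ 0.4546 -0.2761  0.0372]
scene blue_bail 0.68 [ 0.466  -0.0474  0.0331]
scene white_bail 0.87 [ 0.4524 -0.2774  0.0371]
[ 0.38550228 -0.09494375  1.07453766] [-0.11552271  0.03577369  0.99266044]
top hook_grip 0.83 [ 0.4835 -0.1852  0.2695]
top hook_foot 0.6 [ 0.4758 -0.1803  0.2655]
top blue_bail 0.81 [ 0.4676 -0.0488  0.0205]
top white_bail 0.86 [ 0.4541 -0.2695  0.0297]
```

View pics/scene0.png

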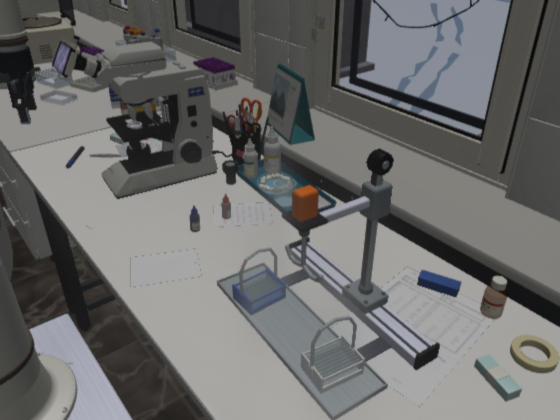

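View pics/top0.png

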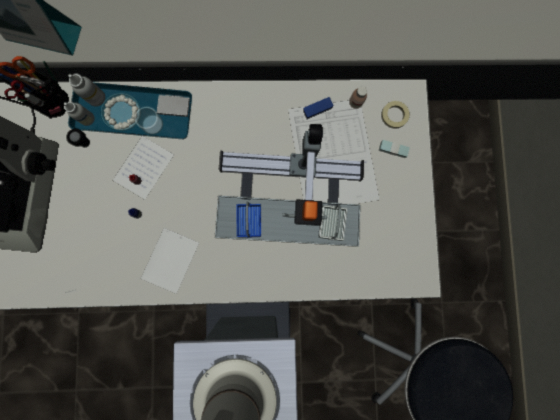

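Run:
```python
from h import *
a=cv2.imread('pics/top0.png')[140:255,205:375]; cv2.imwrite('pics/topz.png',cv2.convertScaleAbs(cv2.resize(a,None,fx=4.7,fy=4.7,interpolation=cv2.INTER_CUBIC),alpha=1.6))
a=cv2.imread('pics/scene0.png')[170:400,210:440]; cv2.imwrite('pics/scz.png',cv2.convertScaleAbs(cv2.resize(a,None,fx=2.6,fy=2.6,interpolation=cv2.INTER_CUBIC),alpha=1.6))
```

```text
(no output)
```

View pics/topz.png

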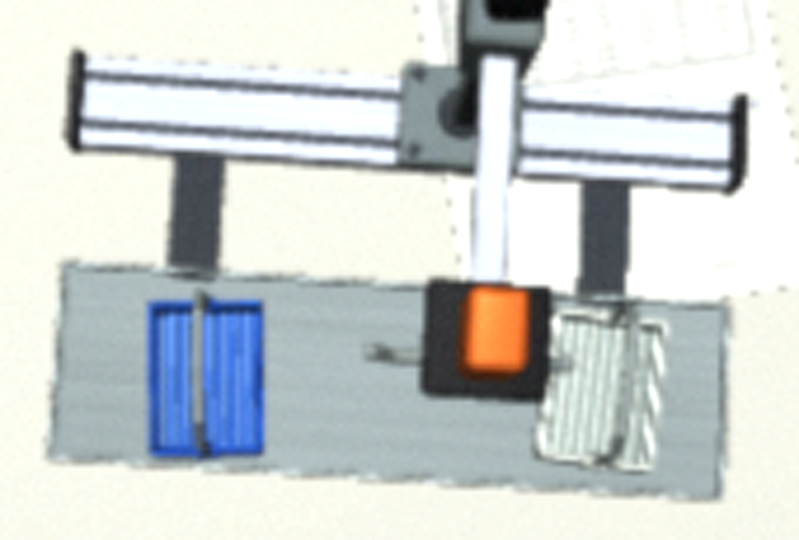

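View pics/scz.png

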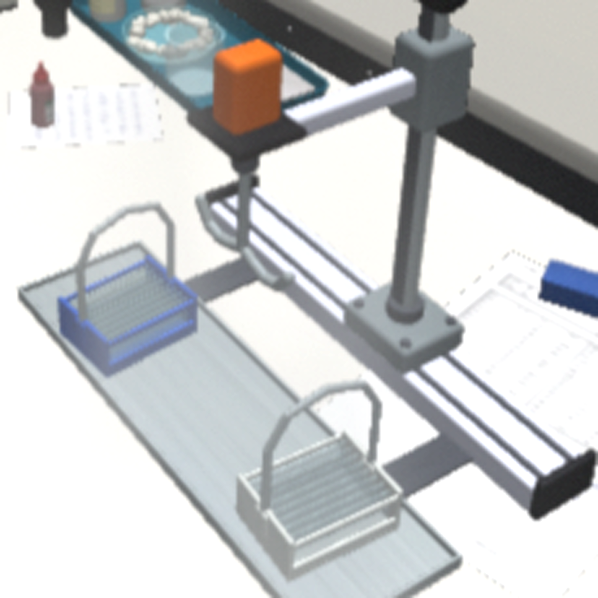

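Run:
```python
from h import *
z=lambda u,v:(u/4.7+205,v/4.7+140)
def ang(a,b): d=a-b; return np.degrees(np.arctan2(-d[0],d[1])).round(2)
for n,a,b,h in(('trayback',(65,265),(728,303),.005),('trayfront',(50,460),(718,497),.005),('rail back',(80,52),(742,96),.02),('rail front',(75,148),(738,188),.02),('blue handle',(203,298),(202,452),.08),('white handle',(622,308),(608,460),.08)):
    A=atz('top',z(*a),h);B=atz('top',z(*b),h);print(n,A,B,'mid',(A+B)/2,'ang',ang(A,B))
print('grip top',atz('top',z(497,327),.316),[atz('top',z(*p),.316) for p in((468,288),(528,290),(525,367),(464,367))])
print('plate',[atz('top',z(*p),.269) for p in((428,282),(550,290),(545,398),(421,391))])
print('bluemid',atz('top',z(199,380),.122), 'white', atz('top',z(624,385),.122))
z2=lambda u,v:(u/2.6+210,v/2.6+170)
print('scene blue top', atz('scene',z2(138,210),.122),'grip top',atz('scene',z2(249,55),.316))
print('frame blue', [atz('top',z(*p),.042) for p in((150,302),(263,302),(263,455),(150,455))])
for P in([.479,-.188,.316],[.47,-.05,.122]): print(proj('top',P),proj('scene',P))
```

```text
trayback [0.5347 0.0377 0.005 ] [ 0.5056 -0.3487  0.005 ] mid [ 0.52015 -0.1555   0.005  ] ang -4.31
trayfront [0.4221 0.0467 0.005 ] [ 0.3928 -0.3378  0.005 ] mid [ 0.40745 -0.14555  0.005  ] ang -4.36
rail back [0.6572 0.0268 0.02  ] [ 0.6257 -0.3589  0.02  ] mid [ 0.64145 -0.16605  0.02   ] ang -4.67
rail front [0.6006 0.0299 0.02  ] [ 0.5712 -0.354   0.02  ] mid [ 0.5859  -0.16205  0.02   ] ang -4.38
blue handle [ 0.505  -0.0456  0.08  ] [ 0.4221 -0.0441  0.08  ] mid [ 0.46355 -0.04485  0.08   ] ang -91.04
white handle [ 0.4955 -0.2727  0.08  ] [ 0.4133 -0.262   0.08  ] mid [ 0.4544  -0.26735  0.08   ] ang -97.42
grip top [ 0.4624 -0.1783  0.316 ] [array([ 0.4789, -0.1668,  0.316 ]), array([ 0.4776, -0.1917,  0.316 ]), array([ 0.4456, -0.1894,  0.316 ]), array([ 0.4461, -0.1642,  0.316 ])]
plate [array([ 0.4876, -0.1537,  0.269 ]), array([ 0.4831, -0.2074,  0.269 ]), array([ 0.4356, -0.2036,  0.269 ]), array([ 0.4397, -0.1494,  0.269 ])]
bluemid [ 0.4575 -0.0451  0.122 ] white [ 0.4507 -0.2647  0.122 ]
scene blue top [ 0.4738 -0.0498  0.122 ] grip top [ 0.4598 -0.1828  0.316 ]
frame blue [array([ 0.5079, -0.0141,  0.042 ]), array([ 0.5067, -0.0773,  0.042 ]), array([ 0.4212, -0.0759,  0.042 ]), array([ 0.4225, -0.0134,  0.042 ])]
[315.4 201. ] [317.7 188.6]
[249.3 215.7] [261.5 251.6]
```

Run:
```python
from h import *
print(optics.camera_params('top').keys())
z=lambda u,v:(u/4.7+205,v/4.7+140); z2=lambda u,v:(u/2.6+210,v/2.6+170)
def tri(a,b):
    e1,d1=ray('top',z(*a));e2,d2=ray('scene',z2(*b)); A=np.c_[d1,-d2]; t=np.linalg.lstsq(A,e2-e1,rcond=None)[0]
    p,q=e1+d1*t[0],e2+d2*t[1]; return ((p+q)/2).round(4),np.linalg.norm(p-q).round(4)
print('grip top mid',tri((497,327),(249,55)))
print('blue bail apex',tri((199,378),(140,210)))
print('white apex',tri((624,385),(340,388)))
print('prong tip+y',tri((370,350),(203,198)))
```

```text
dict_keys(['intrinsics', 'eye', 'rotation'])
grip top mid (array([ 0.4629, -0.1788,  0.3131]), np.float64(0.0005))
blue bail apex (array([ 0.4652, -0.05  ,  0.1253]), np.float64(0.0166))
white apex (array([ 0.4562, -0.2692,  0.122 ]), np.float64(0.0141))
prong tip+y (array([ 0.4668, -0.1316,  0.1822]), np.float64(0.002))
```

Emit:
apply_moves:
  motion:
    - {"offset": [0, 0, 45], "twist": [0, 0, 0], "grip": 1}
    - {"offset": [0, 0, 90], "twist": [0, 0, 0], "grip": 1}
    - {"offset": [0, 0, 135], "twist": [0, 0, 0], "grip": 1}
    - {"offset": [5, -20, 175], "twist": [0, 0, 0], "grip": 1}
    - {"offset": [15, -60, 195], "twist": [0, 0, 0], "grip": 1}
    - {"offset": [27, -105, 195], "twist": [0, 0, 0.05], "grip": 1}
    - {"offset": [39, -150, 195], "twist": [0, 0, 0.1], "grip": 1}
    - {"offset": [51, -195, 195], "twist": [0, 0, 0.15], "grip": 1}
    - {"offset": [63, -240, 195], "twist": [0, 0, 0.2], "grip": 1}
    - {"offset": [75, -285, 195], "twist": [0, 0, 0.25], "grip": 1}
    - {"offset": [87, -330, 195], "twist": [0, 0, 0.3], "grip": 1}
    - {"offset": [99, -375, 195], "twist": [0, 0, 0.33], "grip": 1}
  newtons: 60

```text
clock: 1.8
eef_pos: [0.3562, 0.2201, 0.4267]
orientation: [0.707, 0.027, 0.706, -0.026]
force: [0.8, 1.3, 1.0]
finger_gap: 0.0852
```

Emit:
apply_moves:
  motion:
    - {"offset": [12, -45, 0], "twist": [0, 0, 0], "grip": 1}
    - {"offset": [24, -90, 0], "twist": [0, 0, 0], "grip": 1}
    - {"offset": [36, -135, 0], "twist": [0, 0, 0], "grip": 1}
    - {"offset": [48, -180, 0], "twist": [0, 0, 0], "grip": 1}
    - {"offset": [60, -225, 0], "twist": [0, 0, 0], "grip": 1}
    - {"offset": [72, -270, 0], "twist": [0, 0, 0], "grip": 1}
    - {"offset": [84, -315, 0], "twist": [0, 0, 0], "grip": 1}
    - {"offset": [95, -360, 0], "twist": [0, 0, 0], "grip": 1}
    - {"offset": [106, -400, 0], "twist": [0, 0, 0], "grip": 1}
    - {"offset": [106, -400, -30], "twist": [0, 0, 0], "grip": 1}
    - {"offset": [106, -400, -50], "twist": [0, 0, 0], "grip": 1}
    - {"offset": [106, -400, -50], "twist": [0, 0, 0], "grip": 1}

```text
clock: 3.0
eef_pos: [0.4605, -0.1776, 0.3736]
orientation: [0.705, 0.028, 0.708, -0.027]
force: [-0.4, 0.1, 0.6]
finger_gap: 0.0853
```

Run:
```python
from h import *
print(monitor.get_state()['eef_pos'])
for c in('scene','top'):
    snap(c,c+'1.png')
a=cv2.imread('pics/scene1.png')[90:320,210:440];b=cv2.imread('pics/top1.png')[100:260,205:365]
cv2.imwrite('pics/z1.png',cv2.convertScaleAbs(np.hstack([cv2.resize(a,(400,400)),cv2.resize(b,(400,400))]),alpha=1.6))
```

```text
[ 0.46046719 -0.17761954  0.37359202]
```

View pics/z1.png

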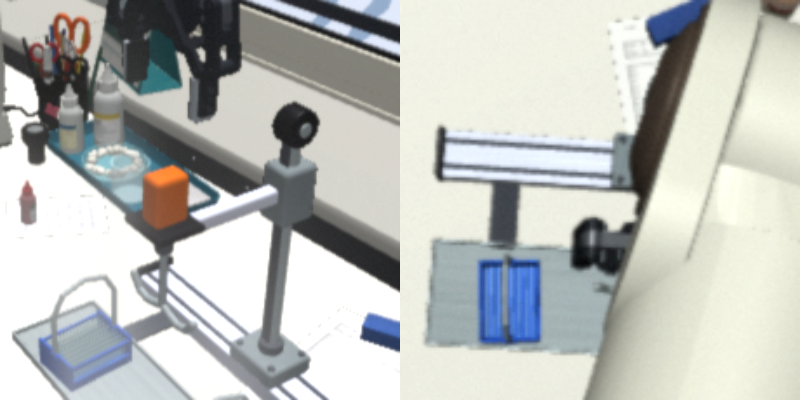

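Emit:
apply_moves:
  motion:
    - {"offset": [0, 0, -25], "twist": [0, 0, 0], "grip": 1}
    - {"offset": [1, -1, -50], "twist": [0, 0, 0], "grip": 1}
    - {"offset": [1, -1, -70], "twist": [0, 0, 0], "grip": 1}
    - {"offset": [1, -1, -85], "twist": [0, 0, 0], "grip": 1}
    - {"offset": [1, -1, -94], "twist": [0, 0, 0], "grip": 1}
    - {"offset": [1, -1, -94], "twist": [0, 0, 0], "grip": 1}

```text
clock: 3.7
eef_pos: [0.4633, -0.1787, 0.2825]
orientation: [0.707, 0.027, 0.707, -0.027]
force: [0.1, 0.3, -0.7]
finger_gap: 0.0855
```

Run:
```python
from h import *
for c in('scene',):
    snap(c,c+'2.png')
a=cv2.imread('pics/scene2.png')[90:320,210:440]
cv2.imwrite('pics/z2.png',cv2.convertScaleAbs(cv2.resize(a,(590,590)),alpha=1.6))
```

```text
(no output)
```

View pics/z2.png

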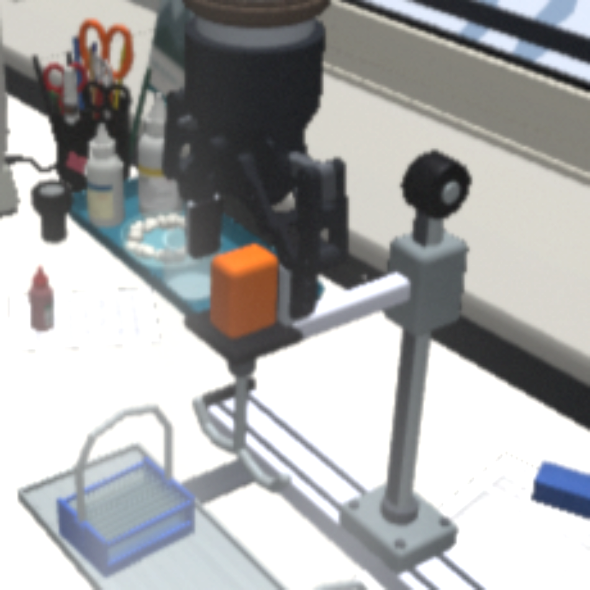

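Run:
```python
from h import *
s=monitor.get_state(); q=s['orientation']; M=R.from_quat([q[1],q[2],q[3],q[0]]).as_matrix(); t=s['eef_pos']
f=lambda P:((proj('scene',P)-[210,90])*590/230).round()
for side in(43,-43):
  for zz in(-11,11): print(side,zz,[f(t+M@np.array([x,side,zz])/1000) for x in(-13,-35)])
c,sn=np.cos(-.077),np.sin(-.077)
for g in([.462,-.179,.295],):
  for dx,dy,dz in((-18,13,21),(18,-13,21),(-18,-13,21),(18,13,21),(-18,-13,-26),(-18,13,-26)):
    P=np.array(g)+np.array([c*dx-sn*dy,sn*dx+c*dy,dz])/1000; print('blk',dx,dy,dz,f(P))
```

```text
43 -11 [array([190., 259.]), array([190., 228.])]
43 11 [array([219., 250.]), array([220., 218.])]
-43 -11 [array([274., 321.]), array([276., 288.])]
-43 11 [array([305., 310.]), array([307., 277.])]
blk -18 13 21 [207. 255.]
blk 18 -13 21 [282. 257.]
blk -18 -13 21 [232. 274.]
blk 18 13 21 [256. 239.]
blk -18 -13 -26 [231. 342.]
blk -18 13 -26 [206. 322.]
```

Emit:
apply_moves:
  motion:
    - {"offset": [0, 0, -3], "twist": [0, 0, 0], "grip": 0.5}
    - {"offset": [0, 0, -3], "twist": [0, 0, 0], "grip": 0.25}
    - {"offset": [0, 0, -3], "twist": [0, 0, 0], "grip": 0.1}
    - {"offset": [0, 0, -3], "twist": [0, 0, 0], "grip": 0.1}
    - {"offset": [0, 0, -3], "twist": [0, 0, 0], "grip": 0.1}
    - {"offset": [0, 0, -3], "twist": [0, 0, 0], "grip": 0.1}
  newtons: 50

```text
clock: 4.35
eef_pos: [0.4634, -0.179, 0.2798]
orientation: [0.707, 0.027, 0.706, -0.027]
force: [-0.6, 1.2, 3.7]
finger_gap: 0.0255
```

Emit:
apply_moves:
  motion:
    - {"offset": [0, 0, -10], "twist": [0, 0, 0], "grip": 0.1}
    - {"offset": [0, 0, -20], "twist": [0, 0, 0], "grip": 0.1}
    - {"offset": [0, 0, -30], "twist": [0, 0, 0], "grip": 0.1}
    - {"offset": [0, 0, -40], "twist": [0, 0, 0], "grip": 0.1}
    - {"offset": [0, 0, -50], "twist": [0, 0, 0], "grip": 0.1}
    - {"offset": [0, 0, -60], "twist": [0, 0, 0], "grip": 0.1}
    - {"offset": [0, 0, -70], "twist": [0, 0, 0], "grip": 0.1}
    - {"offset": [0, 0, -80], "twist": [0, 0, 0], "grip": 0.1}
    - {"offset": [0, 0, -87], "twist": [0, 0, 0], "grip": 0.1}
    - {"offset": [0, 0, -92], "twist": [0, 0, 0], "grip": 0.1}
    - {"offset": [0, 0, -92], "twist": [0, 0, 0], "grip": 0.1}

```text
clock: 5.45
eef_pos: [0.4633, -0.1793, 0.1876]
orientation: [0.707, 0.027, 0.706, -0.027]
force: [-1.8, 0.1, 7.7]
finger_gap: 0.0253
```

Run:
```python
from h import *
for c in('scene',):
    snap(c,c+'3.png')
for l in('blue_bail','hook_foot','hook_grip'): rec('scene',l)
a=cv2.imread('pics/scene3.png')[130:360,210:440]
cv2.imwrite('pics/z3.png',cv2.convertScaleAbs(cv2.resize(a,(590,590)),alpha=1.6))
```

```text
scene blue_bail 0.71 [ 0.4686 -0.0491  0.0309]
scene hook_foot 0.84 [ 0.5084 -0.192   0.1718]
scene hook_grip 0.75 [ 0.5094 -0.1901  0.1699]
```

View pics/z3.png

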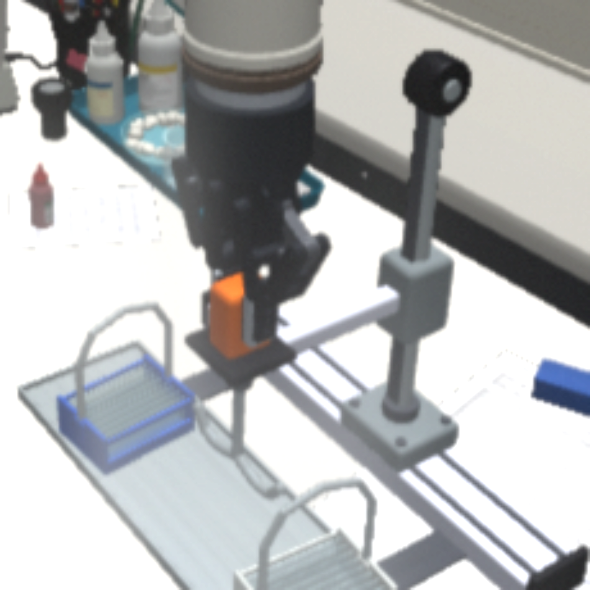

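Emit:
apply_moves:
  motion:
    - {"offset": [1, 12, 0], "twist": [0, 0, 0], "grip": 0.1}
    - {"offset": [2, 24, 0], "twist": [0, 0, 0], "grip": 0.1}
    - {"offset": [3, 36, 0], "twist": [0, 0, 0], "grip": 0.1}
    - {"offset": [4, 48, 0], "twist": [0, 0, 0], "grip": 0.1}
    - {"offset": [4.6, 60, 0], "twist": [0, 0, 0], "grip": 0.1}
    - {"offset": [5.5, 72, 0], "twist": [0, 0, 0], "grip": 0.1}
    - {"offset": [6.5, 84, 0], "twist": [0, 0, 0], "grip": 0.1}
    - {"offset": [7.3, 95, 0], "twist": [0, 0, 0], "grip": 0.1}
    - {"offset": [8, 104, 0], "twist": [0, 0, 0], "grip": 0.1}
    - {"offset": [8.3, 108, 0], "twist": [0, 0, 0], "grip": 0.1}
    - {"offset": [8.3, 108, 0], "twist": [0, 0, 0], "grip": 0.1}

```text
clock: 6.75
eef_pos: [0.4724, -0.0705, 0.1883]
orientation: [0.707, 0.027, 0.706, -0.027]
force: [-1.0, 1.9, 7.7]
finger_gap: 0.0252
```

```bash
cat > v.py <<'E'
import sys
from h import *
n=sys.argv[1]
snap('scene','s'+n+'.png');snap('top','t'+n+'.png')
a=cv2.imread(f'pics/s{n}.png')[130:330,190:390];b=cv2.imread(f'pics/t{n}.png')[120:270,200:350]
cv2.imwrite(f'pics/z{n}.png',cv2.convertScaleAbs(np.hstack([cv2.resize(a,(500,500),interpolation=2),cv2.resize(b,(300,500),interpolation=2) if 0 else cv2.copyMakeBorder(cv2.resize(b,(300,300)),0,200,0,0,0)]),alpha=1.6))
E
python3 v.py 4
```

```text
(no output)
```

View pics/z4.png

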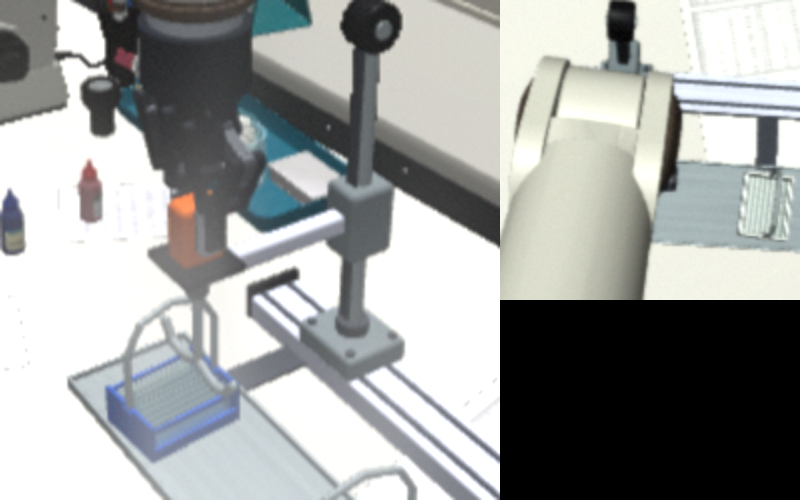

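Emit:
apply_moves:
  motion:
    - {"offset": [0, 0, 8], "twist": [0, 0, 0], "grip": 0.1}
    - {"offset": [0, 0, 16], "twist": [0, 0, 0], "grip": 0.1}
    - {"offset": [0, 0, 24], "twist": [0, 0, 0], "grip": 0.1}
    - {"offset": [0, 0, 32], "twist": [0, 0, 0], "grip": 0.1}
    - {"offset": [0, 0, 38], "twist": [0, 0, 0], "grip": 0.1}
    - {"offset": [0, 0, 42], "twist": [0, 0, 0], "grip": 0.1}
    - {"offset": [0, 0, 45], "twist": [0, 0, 0], "grip": 0.1}
    - {"offset": [0, 0, 48], "twist": [0, 0, 0], "grip": 0.1}
    - {"offset": [0, 0, 52], "twist": [0, 0, 0], "grip": 0.1}
    - {"offset": [0, 0, 52], "twist": [0, 0, 0], "grip": 0.1}

```text
clock: 7.85
eef_pos: [0.4723, -0.0711, 0.2401]
orientation: [0.707, 0.027, 0.706, -0.027]
force: [3.8, 1.7, 5.1]
finger_gap: 0.025
```

```bash
python3 v.py 5
```

```text
(no output)
```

View pics/z5.png

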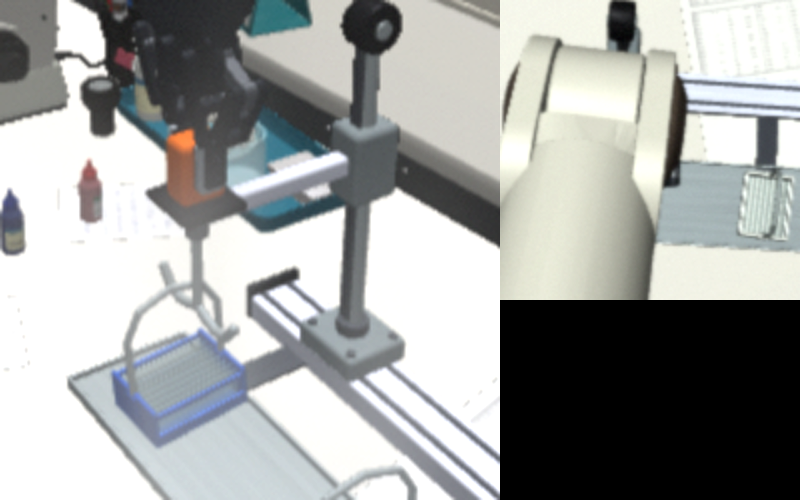

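Emit:
apply_moves:
  motion:
    - {"offset": [0, 0, 4], "twist": [0, 0, 0], "grip": 0.1}
    - {"offset": [0, 0, 9], "twist": [0, 0, 0], "grip": 0.1}
    - {"offset": [0, 0, 14], "twist": [0, 0, 0], "grip": 0.1}
    - {"offset": [0, 0, 19], "twist": [0, 0, 0], "grip": 0.1}
    - {"offset": [0, 0, 24], "twist": [0, 0, 0], "grip": 0.1}
    - {"offset": [0, 0, 28], "twist": [0, 0, 0], "grip": 0.1}
    - {"offset": [0, 0, 31], "twist": [0, 0, 0], "grip": 0.1}
    - {"offset": [0, 0, 34], "twist": [0, 0, 0], "grip": 0.1}
    - {"offset": [0, 0, 36], "twist": [0, 0, 0], "grip": 0.1}
    - {"offset": [0, 0, 36], "twist": [0, 0, 0], "grip": 0.1}
    - {"offset": [0, 0, 36], "twist": [0, 0, 0], "grip": 0.1}

```text
clock: 9.05
eef_pos: [0.4722, -0.0711, 0.2755]
orientation: [0.707, 0.027, 0.706, -0.027]
force: [5.2, 0.4, 3.7]
finger_gap: 0.0255
```

```bash
python3 v.py 6
```

```text
(no output)
```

View pics/z6.png

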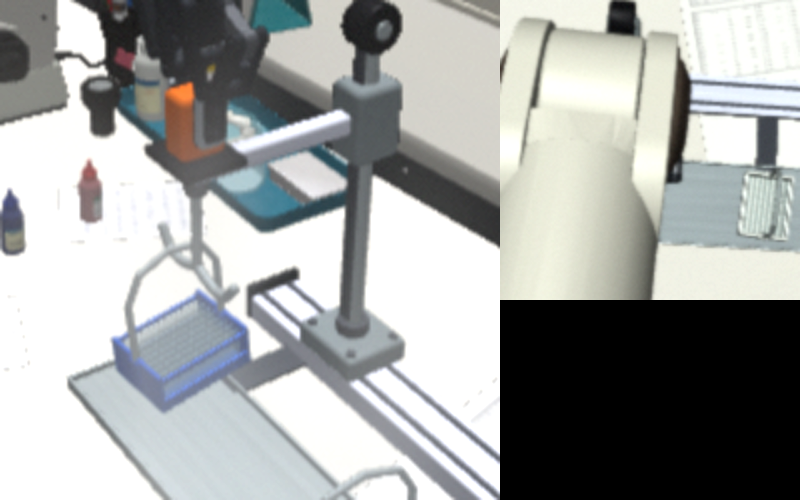

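Emit:
apply_moves:
  motion:
    - {"offset": [0, 0, 2], "twist": [0, 0, 0], "grip": 0.4}
    - {"offset": [0, 0, 2], "twist": [0, 0, 0], "grip": 0.6}
    - {"offset": [0, 0, 2], "twist": [0, 0, 0], "grip": 0.9}
    - {"offset": [0, 0, 2], "twist": [0, 0, 0], "grip": 1}
    - {"offset": [0, 0, 2], "twist": [0, 0, 0], "grip": 1}
    - {"offset": [0, 0, 2], "twist": [0, 0, 0], "grip": 1}
    - {"offset": [0, 0, 20], "twist": [0, 0, 0], "grip": 1}
    - {"offset": [0, 0, 45], "twist": [0, 0, 0], "grip": 1}
    - {"offset": [0, 0, 75], "twist": [0, 0, 0], "grip": 1}
    - {"offset": [0, 0, 110], "twist": [0, 0, 0], "grip": 1}
    - {"offset": [0, 0, 130], "twist": [0, 0, 0], "grip": 1}
    - {"offset": [0, 0, 130], "twist": [0, 0, 0], "grip": 1}

```text
clock: 10.35
eef_pos: [0.473, -0.0713, 0.4086]
orientation: [0.709, 0.027, 0.704, -0.027]
force: [0.1, 0.2, -0.5]
finger_gap: 0.0855
```

```bash
python3 v.py 7; python3 -c "
import cv2;a=cv2.imread('pics/s7.png')[165:315,210:360];cv2.imwrite('pics/y7.png',cv2.convertScaleAbs(cv2.resize(a,(590,590),interpolation=2),alpha=1.6))"
```

```text
(no output)
```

View pics/y7.png

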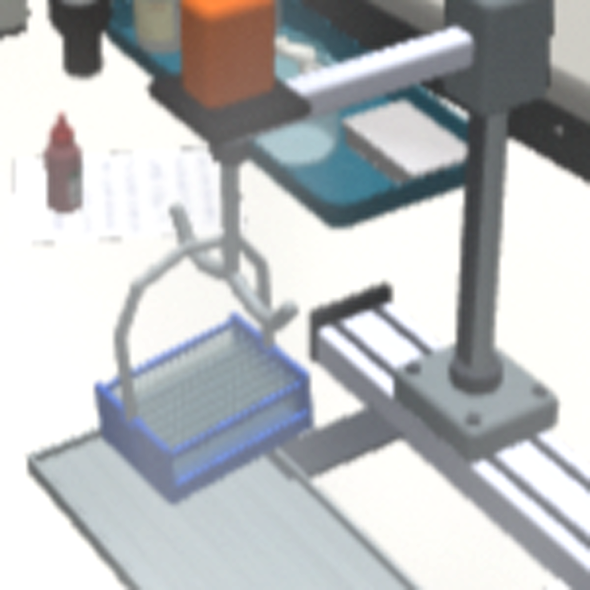

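View pics/z7.png

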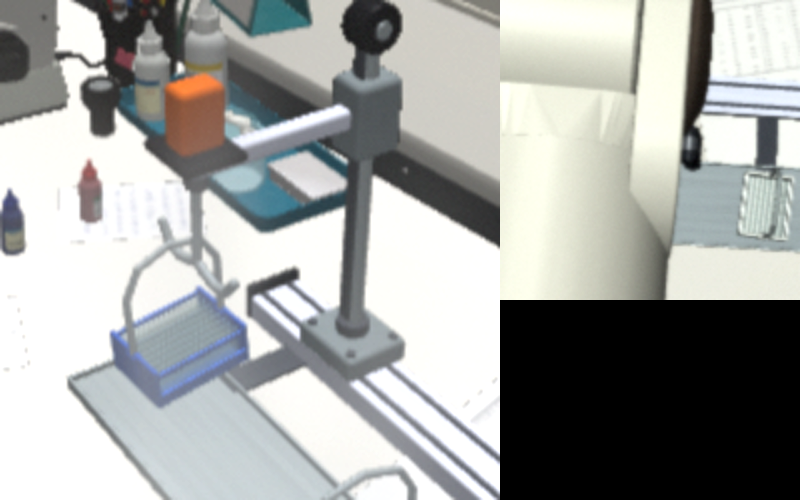

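Run:
```python
from h import *
p=optics.camera_params('scene');K=np.array(p['intrinsics'])
Rc=RM(p)@np.diag([1,-1,-1])
obj=np.array([(-43,32,36),(43,32,36),(43,-32,36),(-43,-32,36),(-43,32,0),(-43,-32,0),(43,-32,0)],float)/1000
def go(px,s,o):
    im=np.array(px,float)/s+o
    ok,r,t=cv2.solvePnP(obj,im,K,None); rv=cv2.Rodrigues(r)[0]
    pr=cv2.projectPoints(obj,r,t,K,None)[0][:,0]
    M=Rc@rv; print('up',M[:,2].round(3),'tilt',np.degrees(np.arccos(M[2,2])).round(1),'xaxis',M[:,0].round(3),'pos',(np.array(p['eye'])+Rc@t[:,0]).round(3),'res',np.abs(pr-im).max().round(2))
go([(60,300),(150,262),(196,298),(108,345),(64,335),(110,373),(196,325)],2.6,[210,170])
go([(98,388),(237,320),(308,382),(176,455),(104,428),(176,499),(310,418)],590/150,[210,165])
a=cv2.imread('pics/s7.png')[230:300,225:300];cv2.imwrite('pics/x7.png',cv2.convertScaleAbs(cv2.resize(a,None,fx=8,fy=8,interpolation=2),alpha=1.6))
```

```text
up [-0.027  0.014  1.   ] tilt 1.7 xaxis [ 1.    -0.007  0.027] pos [ 0.499 -0.001 -0.042] res 1.87
up [-0.098 -0.102  0.99 ] tilt 8.1 xaxis [ 0.995 -0.007  0.098] pos [0.512 0.006 0.012] res 1.98
```

View pics/x7.png

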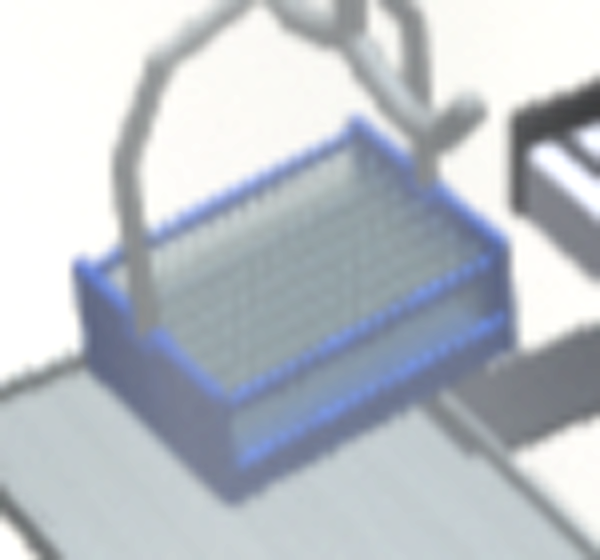

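Run:
```python
import cv2
a=cv2.imread('pics/scene0.png')[240:320,225:300];cv2.imwrite('pics/x0.png',cv2.convertScaleAbs(cv2.resize(a,None,fx=7.5,fy=7.5,interpolation=2),alpha=1.6))
a=cv2.imread('pics/s7.png')[205:280,240:315];cv2.imwrite('pics/x7b.png',cv2.convertScaleAbs(cv2.resize(a,None,fx=8,fy=8,interpolation=2),alpha=1.6))
```

```text
(no output)
```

View pics/x0.png

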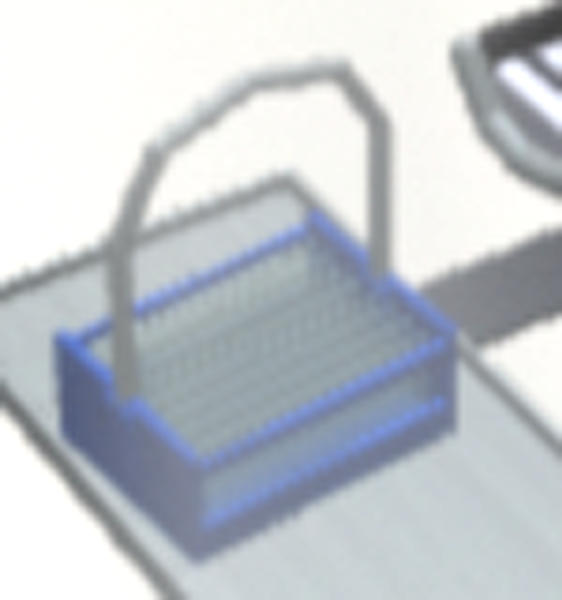

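View pics/x7b.png

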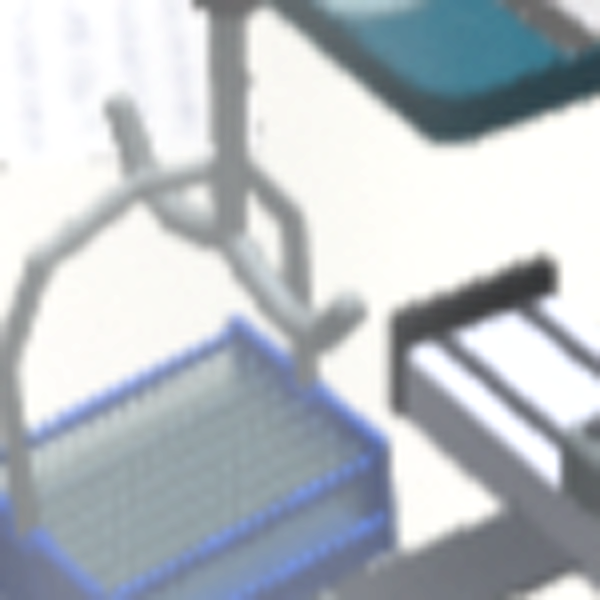

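```bash
cat > fit.py <<'E'
from h import *
from scipy.optimize import least_squares
obj=np.array([(-43,32,36),(43,32,36),(43,-32,36),(-43,-32,36),(-43,32,0),(-43,-32,0),(43,-32,0)],float)/1000
par=optics.camera_params('scene')
def pj(P):
    K=np.array(par['intrinsics']);c=(P-np.array(par['eye']))@RM(par); return np.c_[K[0,2]+K[0,0]*c[:,0]/-c[:,2],K[1,2]-K[1,1]*c[:,1]/-c[:,2]]
def go(px,s,o,t0):
    im=np.array(px,float)/s+o; t0=np.array(t0)
    def f(v):
        M=R.from_euler('ZYX',v[3:]).as_matrix(); return np.r_[(pj(obj@M.T+v[:3])-im).ravel(),(v[:3]-t0)/.003]
    r=least_squares(f,np.r_[t0,0,0,0]); res=f(r.x)[:14]
    print('pos',r.x[:3].round(4),'yaw,pitch(+ = +x down),roll(+ = +y up) deg',np.degrees(r.x[3:]).round(1),'res',res.reshape(-1,2).round(1).tolist()); return r.x
if __name__=='__main__':
    go([(62,338),(313,218),(455,338),(205,465),(65,435),(200,560),(455,432)],7.5,[225,240],[.4645,-.045,.006])
    go([(80,262),(357,122),(508,243),(233,402),(88,355),(232,503),(515,345)],8,[225,230],[.472,-.045,.056])
    print('hook foot,seat,tip top',[((proj('scene',P)-[240,205])*8).round() for P in([.472,-.071,.165],[.474,-.046,.165],[.4757,-.023,.181],[.472,-.071,.269])])
E
python3 fit.py
```

```text
pos [ 0.4656 -0.0449  0.0047] yaw,pitch(+ = +x down),roll(+ = +y up) deg [1.7 2.7 0.6] res [[-0.8, -0.8], [0.1, -0.6], [1.2, -0.8], [-0.2, -0.5], [-1.1, 0.5], [0.2, 1.3], [0.4, 0.7]]
pos [ 0.4758 -0.0431  0.0583] yaw,pitch(+ = +x down),roll(+ = +y up) deg [ 0.5 -2.5  2.4] res [[-1.0, -0.9], [-0.1, -1.2], [1.3, -0.1], [-0.4, -0.6], [-0.9, 1.4], [0.4, 0.9], [0.3, 1.1]]
hook foot,seat,tip top [array([230., 259.]), array([173., 208.]), array([118., 105.]), array([ 225., -141.])]
```

Emit:
apply_moves:
  motion:
    - {"offset": [-8, 40, 10], "twist": [0, 0, 0], "grip": 1}
    - {"offset": [-16, 80, 20], "twist": [0, 0, 0], "grip": 1}
    - {"offset": [-24, 120, 20], "twist": [0, 0, 0], "grip": 1}
    - {"offset": [-32, 160, 20], "twist": [0, 0, 0], "grip": 1}
    - {"offset": [-40, 200, 20], "twist": [0, 0, 0], "grip": 1}
    - {"offset": [-48, 240, 20], "twist": [0, 0, 0], "grip": 1}
    - {"offset": [-56, 280, 20], "twist": [0, 0, 0], "grip": 1}
    - {"offset": [-64, 320, 20], "twist": [0, 0, 0], "grip": 1}
    - {"offset": [-72, 360, 20], "twist": [0, 0, 0], "grip": 1}
    - {"offset": [-80, 400, 20], "twist": [0, 0, 0], "grip": 1}
    - {"offset": [-80, 400, 20], "twist": [0, 0, 0], "grip": 1}
    - {"offset": [-80, 400, 20], "twist": [0, 0, 0], "grip": 1}

```text
clock: 11.65
eef_pos: [0.3906, 0.3292, 0.4234]
orientation: [0.706, 0.025, 0.708, -0.027]
force: [-0.1, -0.4, 0.4]
finger_gap: 0.0852
```

```bash
python3 v.py 8
python3 - <<'E'
from h import *
print(monitor.get_state()['clock'])
for l in('white_bail','blue_bail'): rec('top',l);rec('scene',l)
a=cv2.imread('pics/s8.png')[205:305,225:325]; b=cv2.imread('pics/t8.png')[140:255,205:375]
cv2.imwrite('pics/x8.png',cv2.convertScaleAbs(np.hstack([cv2.resize(a,(400,400),interpolation=2),cv2.copyMakeBorder(cv2.resize(b,(400,271)),0,129,0,0,0)]),alpha=1.6))
d=cv2.absdiff(cv2.imread('pics/s8.png'),cv2.imread('pics/s7.png'))[205:305,225:325]; print('diff in hook/rack region',d.max(),d.mean())
E
```

```text
11.75
top white_bail 0.96 [ 0.457  -0.2671  0.03  ]
scene white_bail 0.6 [ 0.4512 -0.2775  0.0373]
top blue_bail 0.77 [ 0.4524 -0.0312  0.071 ]
scene blue_bail 0.69 [ 0.4704 -0.0453  0.0861]
diff in hook/rack region 27 1.2877
```

View pics/x8.png

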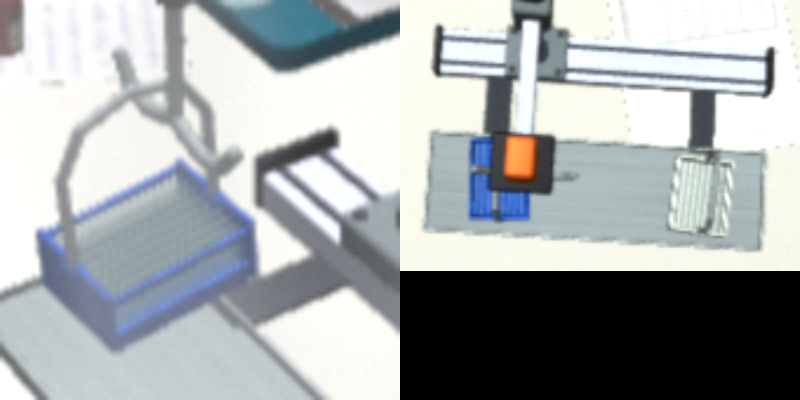

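```bash
python3 -c "
from rig import job; print(job.hand_in())"
```

```text
the job is handed in; nothing more can be done
None
```

The blue rack is hanging from the hook's +y prong with the hook fully back up, but it hangs about 5° off level. I handed the job in at about 11.8 s of the 48 s allowed.

**What I did:** I clasped the orange grip across y and pulled it down 92 mm. I then slid it 108 mm along the rail so the +y prong went under the blue handle. I guided it back up to about 4 mm below the top, then opened the gripper so the spring carried it the rest of the way. The arm then moved well clear.

**Last checks:**
- **Hook height:** the prong tip and seat show where they should be with the hook fully up.
- **Stillness:** the hook and rack look the same in two pictures about 1.3 s apart.
- **White rack:** it has not moved, within measuring error.
- **Wrist force:** it stayed under 10 N in the readings after each move.

**Level:** fitting the rack's corners gives a tilt of about 5° ± 2°, with the +x (window) side up. That matches the handle having stood about 7 mm off the hook's line. The tilt is corrected for a 2.7° error that the same fit showed on the standing rack. I did not try to reduce it.

**Disagreements:** an earlier, rougher fit gave about 8° uncorrected. The detectors also placed the grip 1–2 cm away from my own triangulation. I used the triangulated position, because it agreed with the known heights and sizes.

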